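Bring the wood-slice carriage to rest at the pointer

ROBOT

A 6-joint arm with a two-finger parallel gripper is mounted at the origin on the work surface. World frame = base frame: x ahead of the robot, y to its left, z up, the work surface at z = 0. Lengths are in m, angles in rad, forces in N, time in s.
With the tool pointing down it reaches from about 0.25 to 0.8 m from the base axis. Payload 8.5 kg.
Tool frame: the origin (TCP) lies between the finger pads, 19 mm behind the fingertips; this is the grasp point; y points along the fingers, x is the direction in which the jaws open and shut, and the axes are right-handed (so a half turn about y gives the same grasp; the last joint's range is limited). The gripper opens to 85 mm and grips with 20 to 120 N. Pads are 22 mm wide; open, the fingers measure 114 mm over their backs; the gripper's body (76 mm by 85 mm) begins 54 mm behind the grasp point. The pads swing forward as they close: fully open they stand 13 mm farther back than shut.
Start: joints at [1.108, 0.238, -0.013, 1.319, 0, 1.571], TCP at [0.234, 0.47, 0.25] pointing down, gripper open.
Joint ranges: [-2.66, 2.66], [-1.03, 1.9], [-1.14, 1.46], [-1.82, 2.27], [-1.45, 1.34], [-3.14, 3.14]. Speed limits (rad/s): [2.22, 2.22, 2.79, 3.14, 3.14, 3.14].

INTERFACE

Orientations are given as a unit quaternion [w, x, y, z].
In Python, from rig import get_obs, camera, get_calibration, order gives the robot as it stands.
- The arm moves only by the tool send_rows, never from a script. Its argument "commands" is a list of rows, each a list of 7 numbers: the shift along the tool's x, y, z in mm, then the turn, a rotation vector about the tool's x, y, z in rad, then the opening, from 0 (shut) to 1 (fully open). In form: [[x, y, z, ax, ay, az, fingers], ...]. A call has 1 to 20 rows; each row is the pose to reach, as a shift and turn from the pose commanded when the call began, along the tool's axes at that moment; what a row does not reach only later rows make up. A row lasts 1/12 s, in which the tool goes at most 41.7 mm and 7.16 degrees, less where a joint would pass 70% of its speed; a pose out of reach is approached as far as the arm can. A call with a gripper value outside its range is refused whole. The fingers move at their own pace and stop on an object; the grip force is fixed at half the most. Time passes only in rows, so rows that repeat a pose let the fingers close. It gives the time, the measured TCP pose, the force and the opening at its end, in the units of the state.
- get_obs(): the state, without advancing time (a new reading comes with each control period).
- camera(name): name is "side" or "top"; returns the picture (420x560x3 uint8, blue, green, red); there is no depth.
- get_calibration(name): a dict with "mtx" (3x3 intrinsics, pixels), "world_from_camera" (4x4, takes a point from camera to world coordinates). Camera axes: x right, y down, z forward; pixel columns grow to the right and rows downward; lengths in m; the calibration is good to about 2 mm. A picture is of the moment at which its call begins. get_calibration takes no time and is no camera call.
- order.finish_job(): hands the job in, once; it reports no verdict.
The state is a dict: "t": time; "joint_pos": joint angles; "dq": joint speeds; "joint_efforts": joint torques, N m; "tcp_pos": TCP position; "tool_rot": TCP orientation; "force": force on the tool from outside, world axes, zero at the start; "ft_torque": the same for the moment, N m; "finger_gap": opening from 0.0 (shut) to 1.0 (fully open).
Only numpy, scipy, OpenCV 4.12 (cv2) and the standard library are available. Lean on these libraries where they do the work, as an engineer would, in place of code of your own. Each camera call takes 0.05 s, during which the arm holds its last target. There are 200 camera calls.

TASK

Push the heavy, very free-running carriage that carries the wood slice along its rail, away from its parking end, until the black index line on its far edge stands opposite the red pointer, to about a centimetre, and brake it there to a complete standstill so that it stays put on its own for a few seconds, with the robot clear of it. Push and brake only on the two orange sprung buffers that face each other across the open bay; do not touch the blue deck, the buffer housings or the freshly tiled slice. The carriage must not run into the yellow end stop beyond the pointer, and the things on the table around it stay as they are.

Things in the scene. Friction and masses are not known exactly. Their poses are not given: they have to be found in the camera images.
- rail: Fixed rail bed: two level aluminium rails, 870 mm long, a yellow stop block 72 mm high at each end. Origin on the table. The rails run along its own y; +y (roughly the robot's left) is the way the carriage must travel, +x points away from the robot. Place and yaw vary.
- carriage (a joint): Travel of the carriage along the rail's +y, m. Starts at rest at 0 to 0.07; end stop at 0.37, rear stop at -0.02. At 0 its centre is at y = -180 mm in the rail frame. Moving mass nominally 3.0 kg (true 2.4 to 3.8). No dry friction, only a drag of about 0.25 N s/m: once moving it coasts for many seconds.
- deck: Blue carriage deck, 400 mm long in y, with the wood slice (196 mm across, top at z = 94 mm) and two dark buffer housings: 110 mm wide in x, centred at x = -110 mm, |y| = 148 to 200 mm, up to z = 125 mm. All one with the carriage. Origin at table height under its centre, axes as the rail's. Not to be touched.
- bay (a point): Centre of the open bay between the two buffer faces, 95 mm above the table (a good TCP height), 110 mm from the carriage's centre towards the robot. Moves with the carriage, axes as the rail's. The bay is 220 mm long in y between untouched faces, open above, below and to the robot; the deck's edge lies 50 mm from its centre in +x.
- buffer_front_face (a point): Black rubber face of the front orange buffer, 96 mm above the table; at rest 110 mm from the bay centre in +y. Pushed in +y it drives the carriage forward. Block 100 mm wide in x, z = 61 to 117 mm, 80 g, sticks 38 mm out of its housing and slides in along y: spring 40 N/m, no preload, 36 mm travel, damping only 0.2 N s/m, so the carriage bounces off whatever stands still.
- buffer_rear_face (a point): The same on the rear orange buffer: face 110 mm from the bay centre in -y at rest; pushed in -y (spring 40 N/m, 36 mm travel) it brakes the carriage.
- index (a point): Black index line in the middle of the white plate on the carriage's far edge, 90 mm above the table, at x = +145 mm, y = 0 from the carriage's centre, so level with the bay's centre along the rail; axes as the rail's.
- pointer_tip (a point): Tip of the fixed red pointer on a steel post 115 mm high beyond the rail; this point is 90 mm above the table, 12 mm from the index plate when in line; axes as the rail's. It stands where the carriage's travel is 0.25 to 0.31 m, 60 to 120 mm short of the end stop. Place error: index minus pointer tip along this y.
- stain_jar: Amber jar, 64 mm across, 75 mm high, on the robot's side; origin under its centre. Bystander.
- tile_pack: White block of packed tiles, 70 x 50 x 30 mm, on the robot's side; origin under its centre. Bystander.
- pencil_mug: Blue mug, 76 mm across, 85 mm high, handle at +y, on the robot's side; origin under its centre. Bystander.
Not all that is in view belongs to the job. Leave any green or purple look-alike of the part that bears pointer_tip alone.

How it is judged:
On the way, in this order (a step that is already met when the one before it is completed fails the run):
1. the carriage is pushed well away from where it was parked (distance of index from where it was at the start of the episode above 0.08 m), for 0.1 s.
2. the carriage stands at the pointer for 3 s (y of index in the frame of pointer_tip between -0.015 and 0.015 m and velocity of joint carriage between -0.012 and 0.012 m/s), for 3 s.
At the end, for the whole second after the job is handed in: The index line is within 15 mm of the pointer along the rail and the carriage moves slower than 12 mm/s, through the last second with the robot clear of it, after having stood there so for 3 s (all of step 2); the robot touches nothing.
It fails at once if the carriage ran into the end stop (value of joint carriage above 0.366 m).
It fails at once if the deck, a buffer housing or the slice was touched (contact force between any of the fingers, the arm and deck above 2 N).
It fails at once if a bystander was moved (distance of any of stain_jar, tile_pack, pencil_mug from where it was at the start of the episode above 0.03 m).
It also fails if it takes over 48 s, if anything falls off the work surface, if the arm or the gripper's body presses on something with over 40 N, if the wrist force passes 120 N, or if a joint passes its speed limit or range.

## Working session

There is one attempt and no reset: what is moved stays moved. The work goes in short steps, Python scripts to look and compute and a tool call to move; the robot and the scene stay as the last step left them, time stands still between calls to the robot, and variables do not carry over. Pictures are saved under pics/ and viewed, about 8 in all and at most 12, crops included, and the job is handed in when it is done.

Besides the shell and the picture viewer there is one more tool, called after "Call:" by a JSON object that holds its "api" and its "payload", one argument or row to a line. send_rows: Moves the arm, as the interface text tells. Its arguments: {"type":"object","properties":{"commands":{"type":"array"}},"required":["commands"]}

```bash
mkdir -p pics && ls && python3 - <<'E'
from rig import get_obs, camera, get_calibration
import cv2, numpy as np
for n in("top","side"):
    c=get_calibration(n); print(n,np.round(c["mtx"],1).tolist(),np.round(c["world_from_camera"],4).tolist())
    im=camera(n); cv2.imwrite(f"pics/{n}0.png",im)
o=get_obs(); print({k:np.round(v,4).tolist() for k,v in o.items()})
E
```

```text
pics
top [[434.8, 0.0, 276.2], [0.0, 434.8, 217.9], [0.0, 0.0, 1.0]] [[0.0041, -0.9894, 0.1453, 0.3733], [-1.0, -0.0043, -0.001, -0.0091], [0.0016, -0.1453, -0.9894, 1.2766], [0.0, 0.0, 0.0, 1.0]]
side [[478.7, 0.0, 284.5], [0.0, 478.7, 210.2], [0.0, 0.0, 1.0]] [[0.8561, -0.297, 0.423, -0.0194], [-0.5168, -0.5042, 0.6919, -0.9528], [0.0078, -0.8109, -0.5852, 0.9089], [0.0, 0.0, 0.0, 1.0]]
{'t': 0.1, 'joint_pos': [1.108, 0.2388, -0.0142, 1.3192, -0.0, 1.5708], 'dq': [0.0008, -0.0018, 0.0011, -0.0006, 0.0004, 0.0005], 'joint_efforts': [0.0003, -53.9719, 34.7, 0.0134, 0.0001, -0.0], 'tcp_pos': [0.2343, 0.4695, 0.2494], 'tool_rot': [-0.6011, 0.6016, 0.3716, -0.3724], 'force': [0.4805, -0.4124, -0.0831], 'ft_torque': [-0.0238, 0.0141, 0.0152], 'finger_gap': 1.0008}
```

View pics/top0.png

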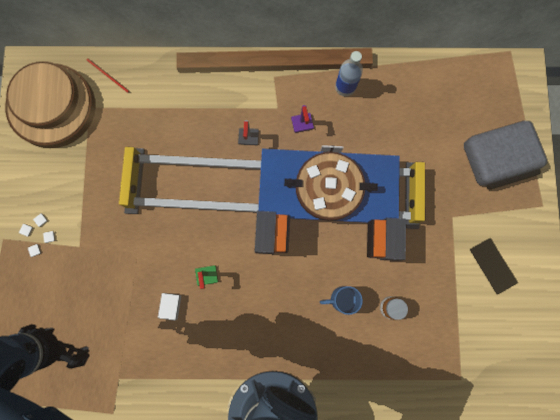

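View pics/side0.png

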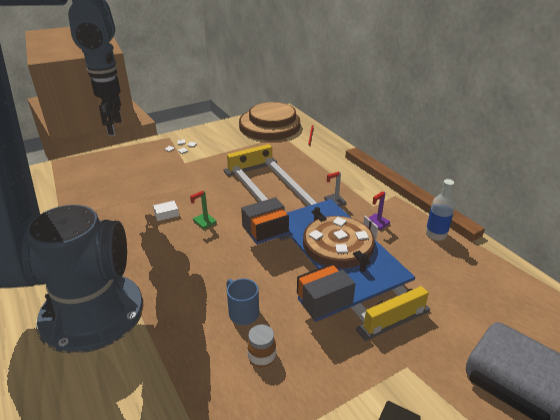

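Three pointer-like posts are in the top view: grey/steel at (247,133), purple at (303,120) and green at (205,275). The steel one beyond the rail fits the description. I'll confirm it in one enlarged crop with both views.

```bash
python3 - <<'E'
import cv2, numpy as np
a=cv2.imread("pics/top0.png")[95:175,225:360]; b=cv2.imread("pics/side0.png")[160:260,300:410]
A=cv2.resize(a,None,fx=5,fy=5,interpolation=cv2.INTER_CUBIC)
cv2.imwrite("pics/crop0.png",A)
B=cv2.resize(b,None,fx=5,fy=5,interpolation=cv2.INTER_CUBIC); cv2.imwrite("pics/crop1.png",B)
E
cat > h.py <<'E'
import numpy as np, cv2
from rig import get_obs, camera, get_calibration
def ray(n,u,v):
    c=get_calibration(n);K=c["mtx"];T=np.array(c["world_from_camera"])
    d=T[:3,:3]@np.linalg.solve(K,[u,v,1.]); return T[:3,3],d
def pt(n,u,v,z):
    o,d=ray(n,u,v); return o+d*(z-o[2])/d[2]
def tri(p,q):
    o1,d1=ray("top",*p);o2,d2=ray("side",*q)
    s=np.linalg.lstsq(np.c_[d1,-d2],o2-o1,rcond=None)[0]
    a=o1+d1*s[0];b=o2+d2*s[1]; return (a+b)/2,np.linalg.norm(a-b)
def proj(n,P):
    c=get_calibration(n);T=np.linalg.inv(c["world_from_camera"]);q=c["mtx"]@(T[:3,:3]@P+T[:3,3]);return q[:2]/q[2]
E
python3 - <<'E'
import cv2,numpy as np
from h import *
im=cv2.imread("pics/top0.png");h=cv2.cvtColor(im,cv2.COLOR_BGR2HSV)
def comps(lo,hi,mn):
    m=cv2.inRange(h,lo,hi)
    for c in cv2.findContours(m,cv2.RETR_EXTERNAL,cv2.CHAIN_APPROX_NONE)[0]:
        if cv2.contourArea(c)>mn: print(np.round(cv2.boxPoints(cv2.minAreaRect(c)),1).tolist(),cv2.contourArea(c))
print("yellow");comps((22,150,120),(32,255,255),150)
print("orange");comps((5,190,150),(15,255,255),60)
print("blue");comps((105,150,60),(122,255,255),500)
print("red");comps((0,180,120),(4,255,255),8)
E
```

```text
yellow
[[409.0, 162.0], [424.0, 162.0], [424.0, 221.0], [409.0, 221.0]] 701.0
[[118.30000305175781, 204.3000030517578], [124.5, 146.10000610351562], [133.60000610351562, 147.10000610351562], [127.5, 205.3000030517578]] 469.5
orange
[[277.0, 226.0], [284.0, 226.0], [284.0, 250.0], [277.0, 250.0]] 115.0
[[374.0, 221.0], [384.0, 221.0], [384.0, 256.0], [374.0, 256.0]] 316.5
blue
[[258.20001220703125, 214.8000030517578], [262.0, 152.0], [311.70001220703125, 155.0], [307.8999938964844, 217.8000030517578]] 1528.5
red
[[197.89999389648438, 272.3999938964844], [201.3000030517578, 272.0], [203.39999389648438, 286.8999938964844], [200.10000610351562, 287.3999938964844]] 34.5
[[242.8000030517578, 134.89999389648438], [244.1999969482422, 121.80000305175781], [247.10000610351562, 122.0999984741211], [245.60000610351562, 135.1999969482422]] 22.0
[[302.20001220703125, 107.0999984741211], [305.3999938964844, 106.5999984741211], [307.6000061035156, 119.9000015258789], [304.3999938964844, 120.4000015258789]] 29.5
```

View pics/crop0.png

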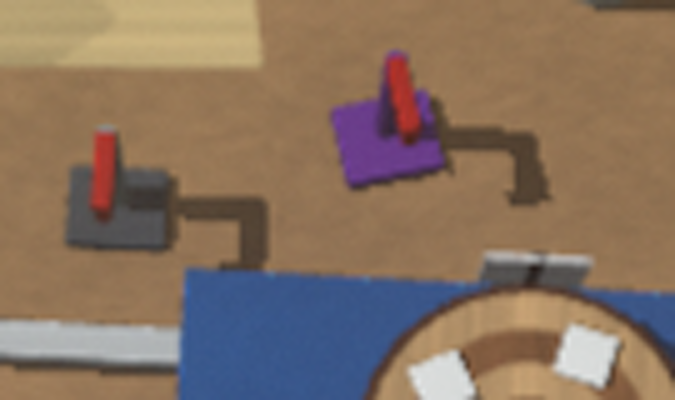

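View pics/crop1.png

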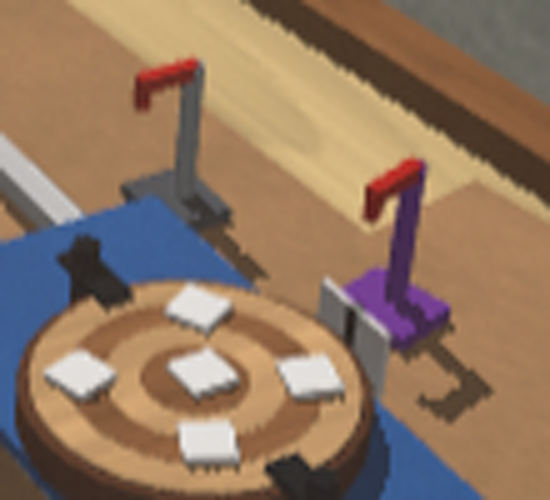

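The crops confirm it. The steel-post pointer has its tip at top ≈ (245.4,138.6), side ≈ (328.2,181.6). The index line is at top ≈ (332.2,149.4), side ≈ (370,224.4). The purple and green posts are decoys. Next I'll compute positions and rail direction.

```bash
cat >> h.py <<'E'
def deckfit(im):
    h=cv2.cvtColor(im,cv2.COLOR_BGR2HSV); m=cv2.inRange(h,(105,140,50),(124,255,255)); m[:140]=0; m[225:]=0
    return m
E
python3 - <<'E'
from h import *
from scipy.spatial.transform import Rotation as R
im=cv2.imread("pics/top0.png"); m=deckfit(im)
cols=[u for u in list(range(266,312))+list(range(352,392))]
P=np.array([pt("top",u,np.argmax(m[:,u]>0),0.06)[:2] for u in cols])
k=np.polyfit(P[:,1],P[:,0],1); res=P[:,0]-np.polyval(k,P[:,1]); print("deck far edge yaw(dx/dy)",k,res.std())
g=cv2.cvtColor(im,cv2.COLOR_BGR2HSV)
for v0,v1 in((148,172),(192,216)):
    Q=[]
    for u in range(150,252):
        c=np.where((g[v0:v1,u,1]<60)&(g[v0:v1,u,2]>120))[0]
        if len(c)>2: Q.append(pt("top",u,v0+c.mean(),0.04)[:2])
    Q=np.array(Q); print("rail",len(Q),np.polyfit(Q[:,1],Q[:,0],1))
s=-np.polyfit(P[:,1],P[:,0],1)[0]
tip=tri((245.4,138.6),(328.2,181.6)); idx=tri((332.2,149.4),(370,224.4)); print("tip",tip,"idx",idx)
print("tip top z90",pt("top",245.4,138.6,.09),"side",pt("side",328.2,181.6,.09)); print("idx",pt("top",332.2,149.4,.09),pt("side",370,224.4,.09))
for a in((277,226,250),(284,226,250),(374,221,256),(384,221,256)): print("orange edge",a,pt("top",a[0],(a[1]+a[2])/2,.117)[:2])
o=get_obs(); print(R.from_quat(np.roll(o["tool_rot"],-1)).as_matrix().round(3))
E
```

```text
deck far edge yaw(dx/dy) [0.04940179 0.74988391] 0.0009116748129248926
rail 102 [0.04885614 0.71285186]
rail 102 [0.04898437 0.58381997]
tip (array([0.77386737, 0.07808844, 0.08982709]), np.float64(0.0009384122294251052)) idx (array([ 0.74287682, -0.16731856,  0.09198931]), np.float64(0.0004745800194035569))
tip top z90 [0.77425002 0.07787166 0.09      ] side [0.77318349 0.07793292 0.09      ]
idx [ 0.74371712 -0.16770546  0.09      ] [ 0.74446606 -0.16536768  0.09      ]
orange edge (277, 226, 250) [ 0.48914203 -0.01268546]
orange edge (284, 226, 250) [ 0.48922227 -0.03142807]
orange edge (374, 221, 256) [ 0.48891001 -0.27245292]
orange edge (384, 221, 256) [ 0.48902466 -0.29924318]
[[ 0.446 -0.001 -0.895]
 [ 0.895 -0.001  0.446]
 [-0.001 -1.    -0.   ]]
```

Rail +y is about (0.049, 0.999) in world axes. The pointer is 0.246 m ahead of the index, and the bay centre is at about (0.4885, -0.1545). I'll move above the bay with the jaw axis along the rail.

Call:
{"api": "send_rows", "payload": {
  "commands": [
    [-25,0,-28,0,-0.1,0,1],
    [-50,0,-57,0,-0.2,0,1],
    [-75,0,-85,0,-0.3,0,1],
    [-100,0,-114,0,-0.414,0,1],
    [-125,0,-142,0,-0.414,0,1],
    [-150,0,-171,0,-0.414,0,1],
    [-175,0,-199,0,-0.414,0,1],
    [-200,0,-227,0,-0.414,0,1],
    [-225,0,-256,0,-0.414,0,1],
    [-250,0,-284,0,-0.414,0,1],
    [-275,0,-313,0,-0.414,0,1],
    [-300,0,-341,0,-0.414,0,1],
    [-325,0,-370,0,-0.414,0,1],
    [-350,0,-398,0,-0.414,0,1],
    [-375,0,-426,0,-0.414,0,1],
    [-400,0,-455,0,-0.414,0,1],
    [-420,0,-478,0,-0.414,0,1],
    [-437,0,-497,0,-0.414,0,1],
    [-445,0,-506,0,-0.414,0,1],
    [-445,0,-506,0,-0.414,0,1]
  ]
}}

```text
t: 1.77
tcp_pos: [0.4889, -0.1563, 0.2493]
tool_rot: [0.513, -0.512, -0.487, 0.487]
force: [0.2, 0.2, 0.7]
finger_gap: 0.998
```

Call:
{"api": "send_rows", "payload": {
  "commands": [
    [0,15,0,0,0,0,1],
    [0,35,0,0,0,0,1],
    [0,60,0,0,0,0,1],
    [0,85,0,0,0,0,1],
    [0,110,0,0,0,0,1],
    [0,135,0,0,0,0,1],
    [0,152,0,0,0,0,1],
    [0,160,0,0,0,0,1],
    [0,160,0,0,0,0,1]
  ]
}}

```text
t: 2.52
tcp_pos: [0.4871, -0.153, 0.0886]
tool_rot: [0.513, -0.511, -0.487, 0.488]
force: [0.1, 0.4, 0.9]
finger_gap: 1.001
```

```bash
cat >> h.py <<'E'
E_=np.array([0.049,0.9988]); TIP=np.array([0.7740,0.0779])@E_
from scipy.spatial.transform import Rotation as R
def track(im,ref=None):
    """carriage shift along the rail from the first picture, by matching the index plate + deck far edge"""
    pass
def state(save=None):
    im=camera("top"); o=get_obs()
    if save: cv2.imwrite(save,im)
    s=np.array(o["tcp_pos"])[:2]@E_
    return im,o,s
E
python3 - <<'E'
from h import *
im,o,s=state("pics/top1.png"); sd=camera("side"); cv2.imwrite("pics/side1.png",sd)
print(o["joint_pos"],o["tcp_pos"],s,TIP,"tool x",R.from_quat(np.roll(o["tool_rot"],-1)).as_matrix()[:,0])
cv2.imwrite("pics/v1.png",np.hstack([cv2.resize(im[100:290,220:440],None,fx=1.8,fy=1.8),cv2.resize(sd[140:330,200:420],None,fx=1.8,fy=1.8)]))
E
```

```text
[-3.04720298e-01  3.24093637e-01 -3.29077377e-01  9.19124284e-01
  3.32855288e-05 -2.56790001e-01] [ 0.48791908 -0.15344822  0.0898814 ] -0.12935604780245458 0.11573252 tool x [4.79122649e-02 9.98851463e-01 4.12898223e-04]
```

View pics/v1.png

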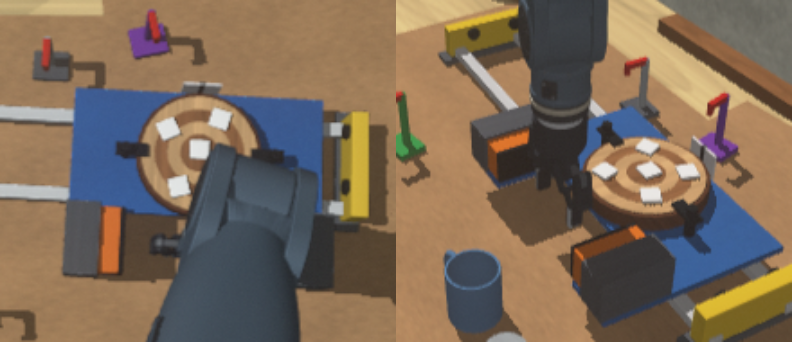

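```bash
cat >> h.py <<'E'
N_=np.array([0.9988,-0.049])
def gridw(n,z,u0,u1,v0,v1):
    c=get_calibration(n);T=np.array(c["world_from_camera"])
    u,v=np.meshgrid(np.arange(u0,u1),np.arange(v0,v1)); d=np.stack([u,v,np.ones_like(u)],-1)@np.linalg.inv(c["mtx"]).T@T[:3,:3].T
    o=T[:3,3]; return (o+d*((z-o[2])/d[...,2:]))[...,:2]
def index_s(im,guess=None):
    u0,u1,v0,v1=180,400,125,175
    w=gridw("top",.09,u0,u1,v0,v1); s=w@E_; n=w@N_
    g=cv2.cvtColor(im[v0:v1,u0:u1],cv2.COLOR_BGR2HSV)
    m=((g[...,1]<50)&(g[...,2]>110)&(abs(n-0.750)<0.018)).astype(np.uint8)
    if guess is not None: m[abs(s-guess)>0.06]=0
    m=cv2.morphologyEx(m,cv2.MORPH_CLOSE,np.ones((3,7),np.uint8))
    k,l,st,_=cv2.connectedComponentsWithStats(m); i=1+np.argmax(st[1:,4])
    q=l==i; return s[q].mean(),st[i,4],st[i,2],np.ptp(s[q])
E
python3 - <<'E'
from h import *
for f in("top0","top1"): print(index_s(cv2.imread(f"pics/{f}.png")), TIP)
E
```

```text
(np.float64(-0.12812095340867055), np.int32(49), np.int32(22), np.float64(0.059266912767179616)) 0.11573252
(np.float64(-0.12916140060534595), np.int32(49), np.int32(21), np.float64(0.05666629676346155)) 0.11573252
```

Call:
{"api": "send_rows", "payload": {
  "commands": [
    [12,0,0,0,0,0,1],
    [28,0,0,0,0,0,1],
    [38,0,0,0,0,0,1],
    [40,0,0,0,0,0,1],
    [43,0,0,0,0,0,1],
    [46,0,0,0,0,0,1],
    [49,0,0,0,0,0,1],
    [52,0,0,0,0,0,1],
    [55,0,0,0,0,0,1],
    [58,0,0,0,0,0,1],
    [61,0,0,0,0,0,1],
    [64,0,0,0,0,0,1],
    [67,0,0,0,0,0,1],
    [70,0,0,0,0,0,1],
    [73,0,0,0,0,0,1]
  ]
}}

```text
t: 3.87
tcp_pos: [0.492, -0.0812, 0.09]
tool_rot: [-0.512, 0.512, 0.488, -0.488]
force: [0.6, -0.6, 0.0]
finger_gap: 0.999
```

```bash
cat > st.py <<'E'
import sys
from h import *
n=sys.argv[1]; g=float(sys.argv[2]) if len(sys.argv)>2 else None
im,o,s=state(f"pics/t{n}.png"); i=index_s(im,g)
print("t",o["t"],"tool s",round(s,4),"z",round(o["tcp_pos"][2],4),"idx",round(i[0],4),i[1:],"to go",round(TIP-i[0],4),"tool-bay",round(s-i[0],4),"F",np.round(np.array(o["force"])[:2]@E_,2))
E
python3 st.py 2
```

```text
t 3.9167 tool s -0.0566 z 0.09 idx -0.1194 (np.int32(54), np.int32(23), np.float64(0.06199487106363796)) to go 0.2351 tool-bay 0.0628 F -0.54
```

Call:
{"api": "send_rows", "payload": {
  "commands": [
    [3,0,0,0,0,0,1],
    [6,0,0,0,0,0,1],
    [9,0,0,0,0,0,1],
    [12,0,0,0,0,0,1],
    [15,0,0,0,0,0,1],
    [18,0,0,0,0,0,1],
    [21,0,0,0,0,0,1],
    [24,0,0,0,0,0,1],
    [26,0,0,0,0,0,1],
    [26,0,0,0,0,0,1]
  ]
}}

```text
t: 4.75
tcp_pos: [0.4933, -0.0551, 0.09]
tool_rot: [0.512, -0.512, -0.488, 0.488]
force: [-0.2, -0.1, 0.2]
finger_gap: 1.001
```

```bash
python3 st.py 3
```

```text
t 4.8 tool s -0.031 z 0.09 idx -0.0663 (np.int32(52), np.int32(22), np.float64(0.05956312306895755)) to go 0.182 tool-bay 0.0352 F -0.19
```

Call:
{"api": "send_rows", "payload": {
  "commands": [
    [0,0,0,0,0,0,1],
    [0,0,0,0,0,0,1],
    [0,0,0,0,0,0,1],
    [0,0,0,0,0,0,1],
    [0,0,0,0,0,0,1],
    [0,0,0,0,0,0,1]
  ]
}}

```text
t: 5.3
tcp_pos: [0.4933, -0.0555, 0.09]
tool_rot: [-0.512, 0.512, 0.488, -0.488]
force: [0.3, -0.5, -0.3]
finger_gap: 0.997
```

```bash
python3 st.py 4
```

```text
t 5.35 tool s -0.0313 z 0.09 idx -0.0388 (np.int32(49), np.int32(21), np.float64(0.05675591788095273)) to go 0.1546 tool-bay 0.0075 F 1.02
```

Call:
{"api": "send_rows", "payload": {
  "commands": [
    [4,0,0,0,0,0,1],
    [10,0,0,0,0,0,1],
    [17,0,0,0,0,0,1],
    [24,0,0,0,0,0,1],
    [31,0,0,0,0,0,1],
    [38,0,0,0,0,0,1],
    [45,0,0,0,0,0,1],
    [52,0,0,0,0,0,1],
    [58,0,0,0,0,0,1],
    [60,0,0,0,0,0,1]
  ]
}}

```text
t: 6.18
tcp_pos: [0.4963, 0.0054, 0.09]
tool_rot: [0.512, -0.512, -0.488, 0.488]
force: [0.4, -0.5, -0.6]
finger_gap: 0.997
```

```bash
python3 st.py 5
```

```text
t 6.2333 tool s 0.0296 z 0.09 idx 0.0107 (np.int32(48), np.int32(21), np.float64(0.05680155229187018)) to go 0.105 tool-bay 0.0189 F -0.72
```

Call:
{"api": "send_rows", "payload": {
  "commands": [
    [0,0,0,0,0,0,1],
    [0,0,0,0,0,0,1],
    [0,0,0,0,0,0,1],
    [0,0,0,0,0,0,1],
    [0,0,0,0,0,0,1],
    [0,0,0,0,0,0,1],
    [0,0,0,0,0,0,1],
    [0,0,0,0,0,0,1],
    [0,0,0,0,0,0,1],
    [0,0,0,0,0,0,1]
  ]
}}

```text
t: 7.07
tcp_pos: [0.4962, 0.0044, 0.09]
tool_rot: [0.512, -0.512, -0.488, 0.488]
force: [-0.2, 0.4, -0.7]
finger_gap: 1.002
```

```bash
python3 st.py 6
```

```text
t 7.1167 tool s 0.0288 z 0.09 idx 0.0563 (np.int32(53), np.int32(23), np.float64(0.06249711026237432)) to go 0.0594 tool-bay -0.0275 F -0.06
```

Call:
{"api": "send_rows", "payload": {
  "commands": [
    [0,0,0,0,0,0,1],
    [1.8,0,0,0,0,0,1],
    [3.6,0,0,0,0,0,1],
    [5.4,0,0,0,0,0,1],
    [7.2,0,0,0,0,0,1],
    [9,0,0,0,0,0,1],
    [10.8,0,0,0,0,0,1],
    [12.6,0,0,0,0,0,1],
    [14.4,0,0,0,0,0,1],
    [16.2,0,0,0,0,0,1],
    [18,0,0,0,0,0,1],
    [19.8,0,0,0,0,0,1],
    [21.6,0,0,0,0,0,1],
    [23.4,0,0,0,0,0,1],
    [25.2,0,0,0,0,0,1],
    [27,0,0,0,0,0,1],
    [28.8,0,0,0,0,0,1],
    [30.6,0,0,0,0,0,1],
    [32.4,0,0,0,0,0,1],
    [34.2,0,0,0,0,0,1]
  ]
}}

```text
t: 8.78
tcp_pos: [0.4979, 0.0388, 0.09]
tool_rot: [-0.512, 0.512, 0.488, -0.488]
force: [0.5, 0.8, 0.3]
finger_gap: 0.996
```

Call:
{"api": "send_rows", "payload": {
  "commands": [
    [1.8,0,0,0,0,0,1],
    [4,0,0,0,0,0,1],
    [7,0,0,0,0,0,1],
    [10,0,0,0,0,0,1]
  ]
}}

```text
t: 9.12
tcp_pos: [0.4984, 0.0489, 0.09]
tool_rot: [-0.512, 0.512, 0.488, -0.488]
force: [-0.1, -0.5, 0.6]
finger_gap: 1.001
```

```bash
python3 st.py 7 0.11
```

```text
t 9.1667 tool s 0.0736 z 0.09 idx 0.113 (np.int32(58), np.int32(22), np.float64(0.059722994365368376)) to go 0.0028 tool-bay -0.0394 F 0.6
```

Call:
{"api": "send_rows", "payload": {
  "commands": [
    [5,0,0,0,0,0,1],
    [12,0,0,0,0,0,1],
    [20,0,0,0,0,0,1],
    [28,0,0,0,0,0,1],
    [35,0,0,0,0,0,1],
    [39,0,0,0,0,0,1],
    [40,0,0,0,0,0,1],
    [40,0,0,0,0,0,1],
    [40,0,0,0,0,0,1]
  ]
}}

```text
t: 9.92
tcp_pos: [0.5003, 0.0885, 0.0899]
tool_rot: [-0.512, 0.512, 0.488, -0.488]
force: [0.5, 0.0, 1.0]
finger_gap: 1.004
```

```bash
python3 st.py 8 0.11; python3 - <<'E'
from h import *
cv2.imwrite("pics/s8.png",camera("side"))
im=cv2.imread("pics/t8.png");sd=cv2.imread("pics/s8.png")
cv2.imwrite("pics/v8.png",np.hstack([cv2.resize(im[110:180,200:290],(396,308),interpolation=2),cv2.resize(sd[160:230,290:380],(396,308),interpolation=2)]))
E
```

```text
t 9.9667 tool s 0.1128 z 0.09 idx 0.1142 (np.int32(51), np.int32(21), np.float64(0.05689751999746362)) to go 0.0015 tool-bay -0.0014 F -0.95
```

View pics/v8.png

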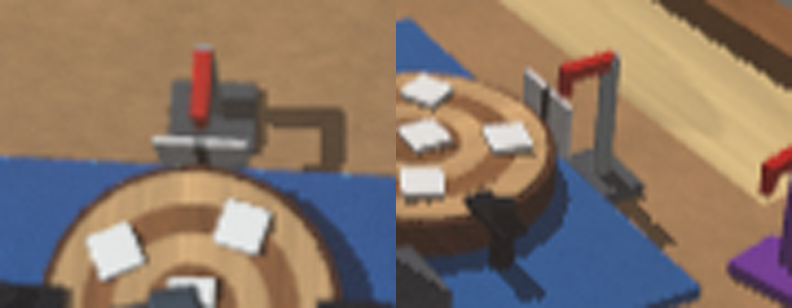

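Call:
{"api": "send_rows", "payload": {
  "commands": [
    [0,0,0,0,0,0,1],
    [0,0,0,0,0,0,1],
    [0,0,0,0,0,0,1],
    [0,0,0,0,0,0,1],
    [0,0,0,0,0,0,1],
    [0,0,0,0,0,0,1],
    [0,0,0,0,0,0,1],
    [0,0,0,0,0,0,1],
    [0,0,0,0,0,0,1],
    [0,0,0,0,0,0,1],
    [0,0,0,0,0,0,1],
    [0,0,0,0,0,0,1]
  ]
}}

```text
t: 11.02
tcp_pos: [0.5003, 0.0886, 0.09]
tool_rot: [-0.512, 0.512, 0.488, -0.488]
force: [0.2, -0.4, 0.3]
finger_gap: 0.997
```

```bash
cat > drift.py <<'E'
import sys
from h import *
a,b=[cv2.cvtColor(cv2.imread(f"pics/t{x}.png"),cv2.COLOR_BGR2GRAY)[149:172,214:284].astype(np.float32) for x in sys.argv[1:3]]
w=cv2.createHanningWindow((70,23),cv2.CV_32F)
(d,_),r=cv2.phaseCorrelate(a,b,w); print("shift s mm",-d*1.18/434.8*1000,"resp",r)
E
python3 st.py 9 0.11; python3 drift.py 8 9; python3 drift.py 7 8
```

```text
t 11.0667 tool s 0.113 z 0.09 idx 0.1159 (np.int32(52), np.int32(22), np.float64(0.05972449653800843)) to go -0.0002 tool-bay -0.003 F -0.02
shift s mm 1.253587657009391 resp 0.990957574987853
shift s mm 0.8335233163945676 resp 0.930759362048573
```

The index is opposite the pointer, with drift about 1.1 mm/s and decaying. That's well inside tolerance, so I'll lift straight out of the bay.

Call:
{"api": "send_rows", "payload": {
  "commands": [
    [0,-5,0,0,0,0,1],
    [0,-20,0,0,0,0,1],
    [0,-45,0,0,0,0,1],
    [0,-70,0,0,0,0,1],
    [0,-95,0,0,0,0,1],
    [0,-120,0,0,0,0,1],
    [0,-140,0,0,0,0,1],
    [0,-150,0,0,0,0,1],
    [0,-150,0,0,0,0,1],
    [0,-150,0,0,0,0,1],
    [0,-150,0,0,0,0,1],
    [0,-150,0,0,0,0,1],
    [0,-150,0,0,0,0,1],
    [0,-150,0,0,0,0,1],
    [0,-150,0,0,0,0,1],
    [0,-150,0,0,0,0,1]
  ]
}}

```text
t: 12.4
tcp_pos: [0.5002, 0.0886, 0.2397]
tool_rot: [0.512, -0.512, -0.487, 0.488]
force: [0.6, -0.2, 0.8]
finger_gap: 1.003
```

```bash
python3 st.py 10 0.11; python3 drift.py 9 10; python3 - <<'E'
from h import *
sd=camera("side"); im=cv2.imread("pics/t10.png")
cv2.imwrite("pics/v10.png",np.vstack([np.hstack([cv2.resize(im[110:180,200:290],(396,308),interpolation=2),cv2.resize(sd[160:230,290:380],(396,308),interpolation=2)]),np.hstack([cv2.resize(im,(396,280)),cv2.resize(sd,(396,280))])]))
E
```

```text
t 12.45 tool s 0.113 z 0.2398 idx 0.117 (np.int32(51), np.int32(21), np.float64(0.056899043853919556)) to go -0.0013 tool-bay -0.004 F 0.54
shift s mm 1.7595111917887245 resp 0.8167184812051279
```

View pics/v10.png

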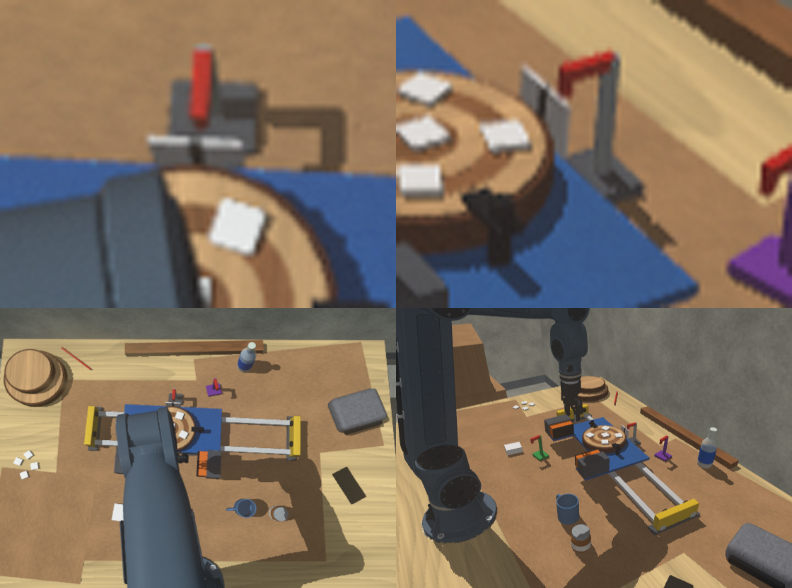

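The arm is clear, the index is about 1 mm past the pointer and the bystanders haven't moved. I'll hold half a second more so the 3 s stand is certain, then hand in.

Call:
{"api": "send_rows", "payload": {
  "commands": [
    [0,0,0,0,0,0,1],
    [0,0,0,0,0,0,1],
    [0,0,0,0,0,0,1],
    [0,0,0,0,0,0,1],
    [0,0,0,0,0,0,1],
    [0,0,0,0,0,0,1]
  ]
}}

```text
t: 13.0
tcp_pos: [0.5004, 0.0886, 0.24]
tool_rot: [-0.512, 0.512, 0.488, -0.488]
force: [-0.4, -0.6, 0.5]
finger_gap: 0.998
```

```bash
python3 st.py 11 0.11; python3 -c "
from rig import order; print(order.finish_job())"
```

```text
t 13.05 tool s 0.113 z 0.24 idx 0.1171 (np.int32(53), np.int32(22), np.float64(0.05972599868582515)) to go -0.0014 tool-bay -0.0042 F -0.27
the job is handed in; nothing more can be done
None
```

The carriage stands at the steel-post red pointer and the job is handed in, at about 13 s of the 48 s allowed. I pushed the front buffer at a steady 36 mm/s and let the carriage coast at about 50 mm/s. I then braked it on the rear buffer with the tool moving at about half the carriage's speed, and lifted straight out of the bay.

- **Position:** the index was 1.4 mm past the pointer in the last picture, with the measurement good to roughly 2 mm. That is well inside 15 mm.
- **Standstill:** the carriage still creeps forward very slowly, at roughly 1.1 to 1.3 mm/s against the 12 mm/s limit. It has stayed within about 3 mm of the pointer since t ≈ 9.1 s, so for nearly 4 s.
- **Clearance:** the tool is at z = 0.24 m, above everything on the carriage. The mug, jar and tile pack look unmoved by eye in the final pictures; I did not measure them.
- **Contact:** the forces I read, at the ends of moves and with each picture, stayed around 1 N. None of the checks disagreed beyond 1–2 mm of noise.

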